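Hold the collar on the turntable shaft's flat

TASK

Turn the ink turntable's shaft with your fingertips until you feel its flat under one of them and that flat faces the T-handled hex key lying on the gear unit. Then fit the collar over the shaft with its set screw on the flat, press it down against the spring until its top is flush with the shaft's end, and finish while still holding it pressed down there, ready for the screw to be tightened. Leave the other things on the bench where they are.

Things in the scene. Friction and masses are not known exactly. Their poses are not given: they have to be found in the camera images.
- gearbox: Fixed grey gear unit with an aluminium cover, 210 x 110 mm and 55 mm high. Origin on the bench right under the shaft's axis, z up. Its x axis points from the shaft along the unit's long part, towards the T-handled hex key that lies on the cover (key tip 52 mm from the axis, all of it below 67 mm height, fixed).
- shaft: Upright steel D shaft, 24 mm diameter, turning about its own axis either way with light friction (0.05 N m); it stays where left. Origin at the centre of its top end, 115 mm above the bench; z up, x pointing towards its flat. Its top edge has a 2 mm chamfer. The spring washer lies round it, 24 mm below its top.
- shaft_flat: The flat of that shaft, turning with it: cut 8 mm from the axis (20 mm across flat and back, 24 mm across elsewhere), 18 mm wide, from 2 to 40 mm below the shaft's top. Origin at the centre of the flat face, 21 mm below the shaft's top; x points outward from the flat.
- washer (a joint): Steel spring washer of 42 mm diameter round the shaft, its top 24 mm below the shaft's top when free (0). Value: m pressed down, at most 0.014. It takes 5 N to start and 500 N per metre more, so about 8 N (6 mm down) with the collar flush. Free height of about 25 mm between it and the gear unit, filled by its coil spring.
- collar_center (a point): Loose aluminium shaft collar, 50 mm outer diameter, 30 mm high, 27.5 mm bore, about 160 g, lying flat on the bench among other things. This point: its centre, half-way up on the bore's axis; z up along the bore, x along its set screw, outward. It slides fully over the shaft only with the screw at the flat. Grip it at right angles to the screw.
- collar_screw (a point): Outer end of the collar's dark set screw (9 mm head), half-way up, 33.5 mm from the collar's axis: it stands out 8.5 mm from the rim. Its 6 mm wide tip stands into the bore at half height, to 9.5 mm from the axis.
- collar_top (a point): Centre of the collar's upper face, 15 mm above its centre.
- spacer: Bystander: loose plain aluminium ring without a screw, 72 mm outer diameter, 16 mm high; origin at the centre of its underside.
- tape_roll: Bystander: loose roll of tape, 96 mm diameter, 24 mm high; origin at the centre of its underside.
- ink_jar: Bystander: loose black ink jar, 72 mm diameter, 85 mm high; origin at the centre of its underside.
- spray_bottle: Bystander: loose white bottle, 76 mm diameter, 200 mm high; origin at the centre of its underside.
- squeegee: Bystander: loose wooden squeegee, 260 mm long, 28 mm high, lying; origin on the bench under it near its middle.
- ink_knife: Bystander: loose ink spatula, lying; origin on the bench under its middle.
- driver: Bystander: loose screwdriver, lying; origin on the bench under its middle.
There are look-alikes about, which are no part of the job. What is shaped like the part that bears collar_center but brown or orange is not meant.

How it is judged:
By the outcome, as a careful person would: the job done as asked, in the order asked, and still so for the second after the job is handed in, while the arm keeps its last pose, push and grip.
It also fails if it takes over 72 s, if anything falls off the work surface, if the arm or the gripper's body presses on something with over 40 N, if the wrist force passes 120 N, or if a joint passes its speed limit or range.

ROBOT

A 6-joint arm with a two-finger parallel gripper is mounted at the origin on the work surface. World frame = base frame: x ahead of the robot, y to its left, z up, the work surface at z = 0. Lengths are in m, angles in rad, forces in N, time in s.
With the tool pointing down it reaches from about 0.35 to 0.775 m from the base axis. Payload 7.3 kg.
Tool frame: the origin (TCP) lies on the centre line of the jaws, within the pads' length; the fingertips stand 17 mm ahead of it and the grasp point (between the pads) lies 2 mm behind it; y points along the fingers, z is the direction in which the jaws open and shut, and the axes are right-handed (so a half turn about y gives the same grasp; the last joint's range is limited). The gripper opens to 92 mm and grips with 3 to 60 N. Pads are 19 mm wide; open, the fingers measure 130 mm over their backs; the gripper's body (75 mm by 190 mm) begins 47 mm behind the grasp point.
Start: joints at [-1.491, 0.342, 1.524, -0, 1.275, -0.146], TCP at [0.118, -0.512, 0.244] pointing down, gripper open.
Joint ranges: [-2.53, 2.53], [-0.77, 2.02], [0.04, 2.7], [-1, 4.14], [0.28, 2.66], [-3.11, 3.11]. Speed limits (rad/s): [2.57, 2.57, 3.14, 3.14, 3.14, 3.14].

INTERFACE

Orientations are given as a 3x3 rotation matrix whose columns are the frame's x, y, z axes.
In Python, from plant import * gives the robot as it stands.
- The arm moves only by the shell command python3 -m jog 'ROWS'. ROWS is text: rows parted by semicolons, each of 7 numbers parted by spaces: the gripper command: -1 is fully open, 1 is shut, values between are in proportion, then the shift along the tool's x, y, z in cm, then the turn, a rotation vector about the tool's x, y, z in rad. In form: grip tx ty tz rx ry rz; .... A call has exactly 8 rows; each row shifts and turns the commanded pose from where the row before left it, along the tool's axes as they then stand; what a row does not reach is not made up. A row lasts 1/8 s, in which the tool goes at most 62.5 mm and 10.7 degrees, less where a joint would pass 70% of its speed; a pose out of reach is approached as far as the arm can. A call is refused whole if a number of a shift passes 6.25 or a number of a turn 0.188, either way. A call with a gripper value outside its range is refused whole. The fingers move at their own pace and stop on an object; the grip force is fixed at half the most. Time passes only in rows, so rows that do not move let the fingers close, or fill a call up. It gives the time, the measured TCP pose, the force and the opening at its end, in the units of the state.
- get_obs(): the state, without advancing time (a new reading comes with each control period).
- snapshot(name): name is "scene" or "top" or "wrist"; returns a dict with "img" (384x512x3 uint8, red, green, blue), "K" (3x3 intrinsics, pixels), "D" ([k1, k2, p1, p2, k3] as OpenCV has them; the pictures are not rectified), "origin" and "rotation" of the camera in the world. Camera axes: x right, y down, z forward; pixel columns grow to the right and rows downward; lengths in m; the calibration is good to about 2 mm. A picture is of the moment at which its call begins. There is no depth.
- job_done(): hands the job in, once; it reports no verdict.
The state is a dict: "t": time; "joint_pos": joint angles; "qd": joint speeds; "tau": joint torques, N m; "tcp_pos": TCP position; "ee_rot": TCP orientation; "force": force on the tool from outside, world axes, zero at the start; "torque": the same for the moment, N m; "gripper_width": finger opening in m.
Only numpy, scipy, OpenCV 4.12 (cv2) and the standard library are available. Lean on these libraries where they do the work, as an engineer would, in place of code of your own. Each camera call takes 0.05 s, during which the arm holds its last target.

## Working session

There is one attempt and no reset: what is moved stays moved. The work goes in short steps, Python scripts to look and compute and a shell command to move; the robot and the scene stay as the last step left them, time stands still between calls to the robot, and variables do not carry over. Pictures are saved under pics/ and viewed, and the job is handed in when it is done.

```bash
ls; mkdir -p pics; python3 - <<'E'
from plant import *
import cv2
o=get_obs(); print({k:(v.round(3).tolist() if hasattr(v,'round') and hasattr(v,'tolist') else v) for k,v in o.items()})
for n in("scene","top","wrist"):
    s=snapshot(n); cv2.imwrite(f"pics/{n}0.png",s["img"][:,:,::-1]); print(n,s["K"],s["D"],s["origin"],s["rotation"])
E
```

```text
pics
{'t': 0.0, 'joint_pos': [-1.491, 0.343, 1.525, 0.0, 1.275, -0.146], 'qd': [0.0, 0.001, 0.0, 0.001, 0.001, -0.0], 'tau': [0.002, -43.123, -24.423, 0.072, 0.056, -0.0], 'tcp_pos': [0.118, -0.511, 0.243], 'ee_rot': [[-0.975, -0.0, 0.224], [-0.224, 0.001, -0.975], [-0.0, -1.0, -0.001]], 'force': [-0.334, -0.149, -0.078], 'torque': [-0.043, -0.007, -0.034], 'gripper_width': 0.09152500067133999}
scene [[377.16474132   0.         255.47271755]
 [  0.         377.16474132 194.29537767]
 [  0.           0.           1.        ]] [-0.03015783  0.          0.          0.          0.        ] [0.85416845 0.59448339 1.06311679] [[-0.88090173  0.3750124  -0.28875221]
 [ 0.47305313  0.71727868 -0.51159753]
 [ 0.01526039 -0.58726229 -0.80925282]]
top [[459.83197254   0.         262.68073413]
 [  0.         459.83197254 188.73703355]
 [  0.           0.           1.        ]] [0.02503477 0.         0.         0.         0.        ] [ 0.17200727 -0.02236376  1.76360457] [[-0.02659732 -0.98199781  0.1870104 ]
 [-0.9996235   0.0273887   0.00164876]
 [-0.00674105 -0.18689614 -0.98235655]]
wrist [[318.97834611   0.         260.93368556]
 [  0.         318.97834611 197.20361891]
 [  0.           0.           1.        ]] [-0.03235848  0.          0.          0.          0.        ] [ 0.19563757 -0.49424964  0.38450363] [[ 0.22323685 -0.93201333 -0.28551087]
 [-0.97476347 -0.21381259 -0.06418999]
 [-0.00121989  0.29263513 -0.9562234 ]]
```

View pics/scene0.png

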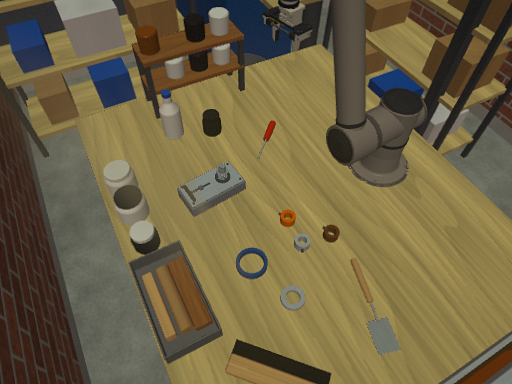

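View pics/top0.png

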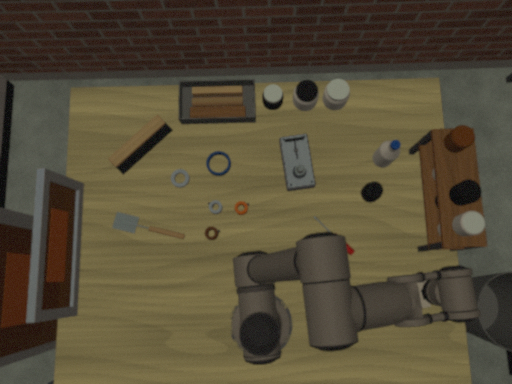

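View pics/wrist0.png

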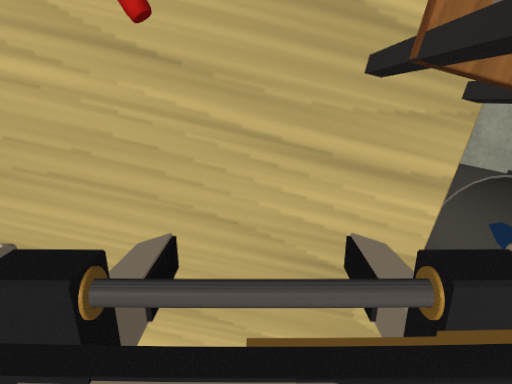

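The collar is the silver ring near scene (302,242) / top (215,207). The shaft is near scene (222,170) / top (299,171), and the hex key lies on the cover. I'll zoom in next.

```bash
cat > h.py <<'E'
from plant import *
import cv2, numpy as np
def ray(s,uv):
    p=cv2.undistortPoints(np.array([[uv]],float),np.array(s["K"]),np.array(s["D"]))[0,0]
    d=np.array(s["rotation"])@np.array([p[0],p[1],1.]); return np.array(s["origin"]),d/np.linalg.norm(d)
def onz(s,uv,z):
    o,d=ray(s,uv); return o+d*(z-o[2])/d[2]
def proj(s,P):
    R=np.array(s["rotation"]).T; t=-R@np.array(s["origin"])
    return cv2.projectPoints(np.atleast_2d(np.array(P,float)),cv2.Rodrigues(R)[0],t,np.array(s["K"]),np.array(s["D"]))[0][:,0]
def tri(a,ua,b,ub):
    o1,d1=ray(a,ua);o2,d2=ray(b,ub)
    A=np.stack([d1,-d2],1);x=np.linalg.lstsq(A,o2-o1,rcond=None)[0]
    p,q=o1+x[0]*d1,o2+x[1]*d2; return (p+q)/2,np.linalg.norm(p-q)
def crop(s,name,u0,v0,u1,v1,k):
    im=np.ascontiguousarray(s["img"][v0:v1,u0:u1,::-1]); cv2.imwrite(name,cv2.resize(im,None,fx=k,fy=k,interpolation=cv2.INTER_CUBIC))
E
python3 - <<'E'
from h import *
import pickle
s=snapshot("scene");t=snapshot("top")
pickle.dump((s,t),open("s0.pkl","wb"))
crop(s,"pics/sc.png",170,150,350,270,4)
crop(t,"pics/tc.png",200,130,330,225,6)
E
```

```text
(no output)
```

View pics/sc.png

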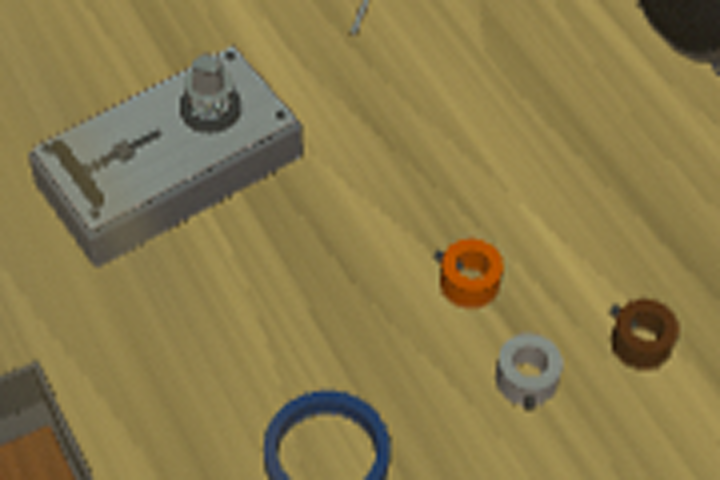

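View pics/tc.png

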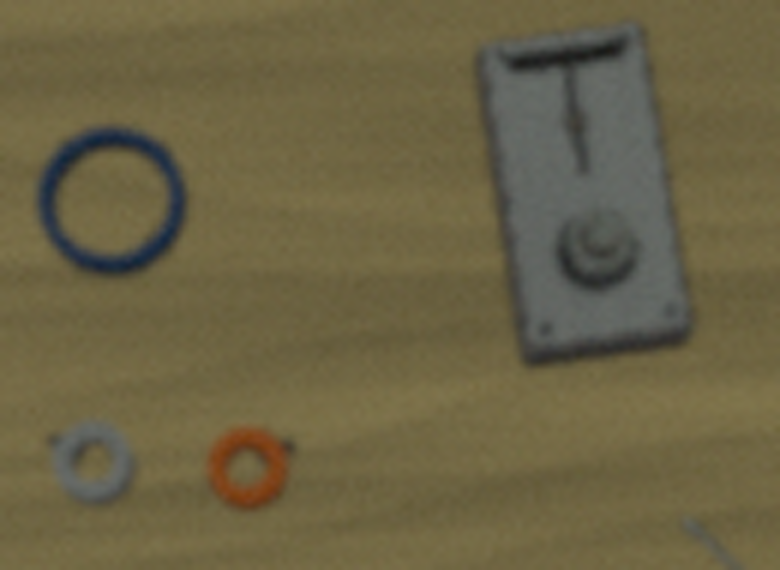

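```bash
python3 - <<'E'
from h import *
import pickle
s,t=pickle.load(open("s0.pkl","rb"))
np.set_printoptions(precision=4,suppress=True)
T=lambda x,y:(200+(x+.5)/6-.5,130+(y+.5)/6-.5)
S=lambda x,y:(170+(x+.5)/4-.5,150+(y+.5)/4-.5)
for im,nm,f,reg in((t,'t',T,None),(s,'s',S,None)):
    pass
print('collar top',onz(t,T(94,463),.03),onz(s,S(530,362),.03))
print('screw',onz(t,T(52,440),.015),onz(s,S(529,403),.015))
print('shaft top',onz(t,T(602,240),.115),onz(s,S(208,62),.115))
print('gear corners top',[onz(t,T(*p),.055) for p in((484,47),(638,27),(690,328),(528,352))])
print('gear corners scene',[onz(s,S(*p),.055) for p in((33,155),(232,47),(300,125),(95,233))])
print('key top',onz(t,T(586,172),.06),onz(t,T(567,60),.06)); print('key sc',onz(s,S(160,132),.06),onz(s,S(78,178),.06))
E
```

```text
collar top [0.4372 0.1631 0.03  ] [0.4401 0.1644 0.03  ]
screw [0.4552 0.1915 0.015 ] [0.4542 0.1885 0.015 ]
shaft top [ 0.5537 -0.1583  0.115 ] [ 0.5584 -0.1608  0.115 ]
gear corners top [array([ 0.6971, -0.0927,  0.055 ]), array([ 0.7076, -0.1923,  0.055 ]), array([ 0.5091, -0.2164,  0.055 ]), array([ 0.4965, -0.1137,  0.055 ])]
gear corners scene [array([ 0.7121, -0.1841,  0.055 ]), array([ 0.5136, -0.2145,  0.055 ]), array([ 0.5005, -0.1094,  0.055 ]), array([ 0.6967, -0.0878,  0.055 ])]
key top [ 0.611  -0.1545  0.06  ] [ 0.6853 -0.1454  0.06  ]
key sc [ 0.6097 -0.1536  0.06  ] [ 0.6888 -0.1411  0.06  ]
```

```bash
cat >> h.py <<'E'
np.set_printoptions(precision=4,suppress=True)
def rotyaw(th):
    c,s=np.cos(th),np.sin(th); return np.array([[s,0,c],[-c,0,s],[0,-1,0]])
def plan(p,yawdeg,n,start=None,g=-1):
    """suggest shift per row, in tool axes, with uniform yaw then print"""
    o=get_obs(); R=np.array(o["ee_rot"]); p0=np.array(o["tcp_pos"]); 
    if start is not None: p0,y0=np.array(start[0]),np.radians(start[1])
    else: y0=np.arctan2(R[1,2],R[0,2])
    dy=np.radians(yawdeg)-y0; dp=(np.array(p)-p0)/n
    print("from",p0,np.degrees(y0))
    for i in range(n):
        Ri=rotyaw(y0+dy*i/n); v=Ri.T@dp*100
        print(g,*np.round(v,2),0,round(-dy/n,4),0)
def st():
    o=get_obs();R=np.array(o["ee_rot"])
    print("t",round(o["t"],2),"tcp",np.round(o["tcp_pos"],4),"yaw",round(np.degrees(np.arctan2(R[1,2],R[0,2])),2),"down",np.round(R[:,1],3),"w",round(o["gripper_width"]*1000,2),"F",np.round(o["force"],1),"q",np.round(o["joint_pos"],2))
E
python3 - <<'E'
from h import *
# where would shaft top appear for wrist cam, TCP at z=.25 yaw -115, offsets along tool x
o=get_obs();w=snapshot("wrist");R=np.array(o["ee_rot"])
oc=R.T@(np.array(w["origin"])-o["tcp_pos"]); Rc=R.T@np.array(w["rotation"]); print(oc)
for z in(.2,.25,.3):
  for off in(0,.03,.06):
    Rt=rotyaw(np.radians(-115)); p=np.array([.556,-.16,z])+Rt[:,0]*-off*-1*-1
    w2=dict(w,origin=p+Rt@oc,rotation=Rt@Rc); print(z,off,p,proj(w2,[.556,-.16,.115]))
print('bottle/jar');
import pickle; s,t=pickle.load(open("s0.pkl","rb")); print(onz(t,(372,191),.085),onz(t,(394,146),.2),onz(s,(167,95),.2))
plan((.53,-.148,.25),-115,12)
E
```

```text
[-0.08   -0.1414  0.0007]
0.2 0 [ 0.556 -0.16   0.2  ] [[260.0973 210.7485]]
0.2 0.03 [ 0.5832 -0.1727  0.2   ] [[260.1529 247.0299]]
0.2 0.06 [ 0.6104 -0.1854  0.2   ] [[260.2051 280.7243]]
0.25 0 [ 0.556 -0.16   0.25 ] [[260.2285 192.2653]]
0.25 0.03 [ 0.5832 -0.1727  0.25  ] [[260.2709 223.2701]]
0.25 0.06 [ 0.6104 -0.1854  0.25  ] [[260.3111 252.4478]]
0.3 0 [ 0.556 -0.16   0.3  ] [[260.3224 179.0513]]
0.3 0.03 [ 0.5832 -0.1727  0.3   ] [[260.3563 206.0904]]
0.3 0.06 [ 0.6104 -0.1854  0.3   ] [[260.3888 231.7732]]
bottle/jar
[ 0.4718 -0.4238  0.085 ] [ 0.6094 -0.4844  0.2   ] [ 0.6174 -0.4719  0.2   ]
from [ 0.1175 -0.5116  0.2435] -77.06481997698403
-1 -4.03 -0.05 -2.18 0 0.0552 0
-1 -3.9 -0.05 -2.4 0 0.0552 0
-1 -3.76 -0.05 -2.61 0 0.0552 0
-1 -3.61 -0.05 -2.82 0 0.0552 0
-1 -3.45 -0.05 -3.01 0 0.0552 0
-1 -3.28 -0.05 -3.2 0 0.0552 0
-1 -3.1 -0.05 -3.37 0 0.0552 0
-1 -2.91 -0.05 -3.54 0 0.0552 0
-1 -2.71 -0.05 -3.7 0 0.0552 0
-1 -2.5 -0.05 -3.84 0 0.0552 0
-1 -2.29 -0.05 -3.97 0 0.0552 0
-1 -2.06 -0.05 -4.09 0 0.0552 0
```

```bash
python3 -m jog '-1 -4 -0.3 -2.2 0 0.055 0;-1 -3.9 -0.3 -2.4 0 0.055 0;-1 -3.8 -0.1 -2.6 0 0.055 0;-1 -3.6 0 -2.8 0 0.055 0;-1 -3.5 0 -3 0 0.055 0;-1 -3.3 0 -3.2 0 0.055 0;-1 -3.1 0 -3.4 0 0.055 0;-1 -2.9 0 -3.5 0 0.055 0'
python3 - <<'E'
from h import *
st(); plan((.556,-.16,.25),-115,7)
E
```

```text
t: 1.3
tcp_pos: [0.3939, -0.2684, 0.2508]
ee_rot: [[-0.977, 0.0, -0.214], [0.214, -0.0, -0.977], [-0.0, -1.0, 0.0]]
force: [0.6, -0.1, 0.7]
gripper_width: 0.092
t 1.3 tcp [ 0.3939 -0.2684  0.2508] yaw -102.38 down [ 0. -0. -1.] w 92.0 F [ 0.6 -0.1  0.7] q [-0.76  0.25  1.64 -0.    1.26  1.03]
from [ 0.3939 -0.2684  0.2508] -102.37701970150361
-1 -1.93 0.01 -2.01 0 0.0315 0
-1 -1.87 0.01 -2.07 0 0.0315 0
-1 -1.8 0.01 -2.13 0 0.0315 0
-1 -1.73 0.01 -2.18 0 0.0315 0
-1 -1.66 0.01 -2.24 0 0.0315 0
-1 -1.59 0.01 -2.29 0 0.0315 0
-1 -1.52 0.01 -2.34 0 0.0315 0
```

```bash
python3 -m jog '-1 -1.9 0 -2 0 0.032 0;-1 -1.9 0 -2.1 0 0.032 0;-1 -1.8 0 -2.1 0 0.032 0;-1 -1.7 0 -2.2 0 0.032 0;-1 -1.7 0 -2.2 0 0.032 0;-1 -1.6 0 -2.3 0 0.032 0;-1 -1.5 0 -2.3 0 0.03 0;-1 0 0 0 0 0 0'
python3 - <<'E'
from h import *
st(); w=snapshot("wrist"); cv2.imwrite("pics/w1.png",w["img"][:,:,::-1]); crop(w,"pics/w1c.png",200,150,320,240,6)
print(proj(w,[.556,-.16,.115]))
E
```

```text
t: 2.3
tcp_pos: [0.5556, -0.1605, 0.2502]
ee_rot: [[-0.907, -0.0, -0.421], [0.421, 0.0, -0.907], [0.0, -1.0, -0.0]]
force: [-0.0, 0.6, 0.5]
gripper_width: 0.0921
t 2.3 tcp [ 0.5556 -0.1605  0.2502] yaw -114.87 down [-0.  0. -1.] w 92.07 F [-0.   0.6  0.5] q [-0.41  0.44  1.36  0.    1.35  1.59]
[[260.1433 192.3114]]
```

View pics/w1.png

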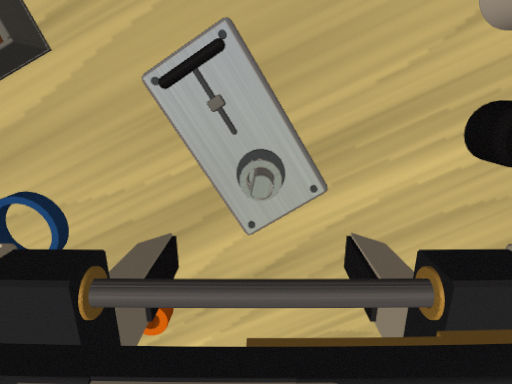

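View pics/w1c.png

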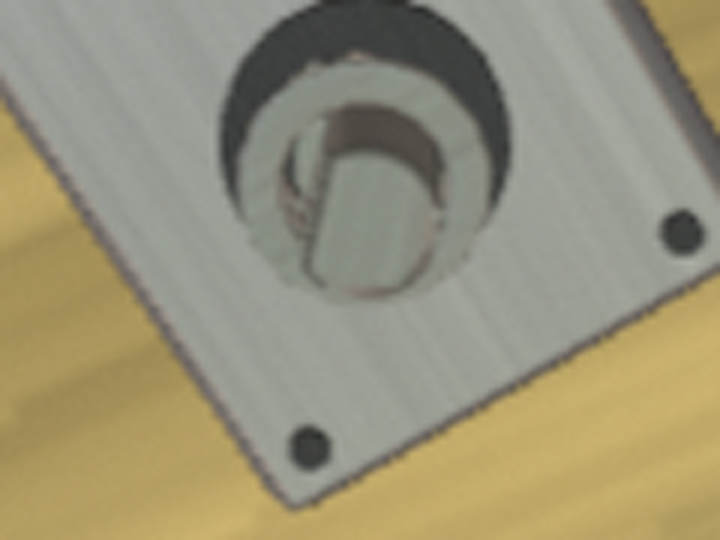

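The wrist view shows the D's flat edge on the left of the top face, from crop (325,165) to (308,265). The key lies up-left of the shaft. I'll compute both directions.

```bash
python3 - <<'E'
from h import *
w=snapshot("wrist")
C=lambda x,y:(200+(x+.5)/6-.5,150+(y+.5)/6-.5)
a=onz(w,C(326,165),.115);b=onz(w,C(308,265),.115); d=b-a; print(a,b,np.degrees(np.arctan2(d[1],d[0])))
n=np.array([-d[1],d[0]]);print('normals',np.degrees(np.arctan2(n[1],n[0])),np.degrees(np.arctan2(-n[1],-n[0])))
r=onz(w,C(437,215),.115);print('right rim',r,'bottom',onz(w,C(360,297),.115))
# washer outer circle (z=.091): left 240? right 492, top 58, bottom 303
for z in(.091,):
    print('washer c',onz(w,C(366,181),z),'diam',np.linalg.norm(onz(w,C(240,181),z)-onz(w,C(492,181),z)))
# cover long edges
L=[onz(w,p,.055) for p in((143,78),(228,18),(327,188),(250,233))]
for p in L: print(p)
for i,j in((3,0),(2,1)):
    d=L[j]-L[i];print(np.degrees(np.arctan2(d[1],d[0])),np.linalg.norm(d))
k1=onz(w,(235,133),.06);k2=onz(w,(194,64),.06);print('key',k1,k2,np.degrees(np.arctan2(*(k2-k1)[[1,0]])))
E
```

```text
[ 0.5702 -0.1616  0.115 ] [ 0.5574 -0.1525  0.115 ] 144.7664384476523
normals -125.2335615523477 54.7664384476523
right rim [ 0.5563 -0.1734  0.115 ] bottom [ 0.5495 -0.1575  0.115 ]
washer c [ 0.5601 -0.1634  0.091 ] diam 0.04072536997834209
[ 0.6964 -0.0973  0.055 ]
[ 0.7086 -0.1983  0.055 ]
[ 0.5129 -0.2217  0.055 ]
[ 0.5003 -0.1222  0.055 ]
7.234997430588557 0.19765214847081136
6.816080848029273 0.19703909807392517
key [ 0.6089 -0.1572  0.06  ] [ 0.6852 -0.1504  0.06  ] 5.108572198159115
```

```bash
python3 - <<'E'
from h import *
plan((.5585,-.163,.112),-125,6)
E
```

```text
from [ 0.5544 -0.1616  0.2504] -114.93833273571761
-1 -0.07 2.31 -0.01 0 0.0293 0
-1 -0.07 2.31 -0.01 0 0.0293 0
-1 -0.07 2.31 -0.01 0 0.0293 0
-1 -0.07 2.31 -0.01 0 0.0293 0
-1 -0.07 2.31 -0.02 0 0.0293 0
-1 -0.07 2.31 -0.02 0 0.0293 0
```

```bash
python3 -m jog '-1 -0.1 2.3 0 0 0.03 0;-1 -0.1 2.3 0 0 0.03 0;-1 -0.1 2.3 0 0 0.03 0;-1 -0.1 2.3 0 0 0.03 0;-1 0 2.3 0 0 0.03 0;-1 0 2.3 0 0 0.025 0;0.2 0 0 0 0 0 0;0.2 0 0 0 0 0 0'
python3 - <<'E'
from h import *
st(); w=snapshot("wrist"); cv2.imwrite("pics/w2.png",w["img"][:,:,::-1]); print(proj(w,[.5585,-.163,.115]))
E
```

```text
t: 3.4
tcp_pos: [0.5584, -0.164, 0.1137]
ee_rot: [[-0.819, 0.001, -0.574], [0.574, -0.001, -0.819], [-0.001, -1.0, -0.0]]
force: [-0.2, -0.1, 0.5]
gripper_width: 0.0766
t 3.4 tcp [ 0.5584 -0.164   0.1137] yaw -125.02 down [ 0.001 -0.001 -1.   ] w 76.61 F [-0.2 -0.1  0.5] q [-0.42  0.57  1.53 -0.    1.03  1.76]
[[259.084  270.4801]]
```

View pics/w2.png

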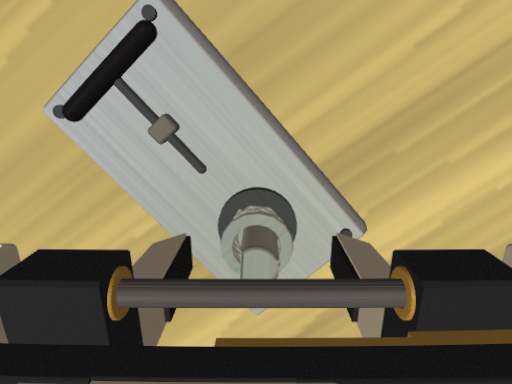

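The fingers straddle the shaft (columns 190 and 332, shaft at about 258). The flat is on the left. I'll close.

```bash
python3 -m jog '0.6 0 0 0 0 0 0;0.6 0 0 0 0 0 0;0.6 0 0 0 0 0 0;0.6 0 0 0 0 0 0;0.6 0 0 0 0 0 0;0.6 0 0 0 0 0 0;0.6 0 0 0 0 0 0;0.6 0 0 0 0 0 0'
python3 - <<'E'
from h import *
st()
E
```

```text
t: 4.45
tcp_pos: [0.5585, -0.1631, 0.1127]
ee_rot: [[-0.819, 0.0, -0.574], [0.574, 0.0, -0.819], [-0.0, -1.0, -0.0]]
force: [2.1, 2.7, -0.7]
gripper_width: 0.0196
t 4.45 tcp [ 0.5585 -0.1631  0.1127] yaw -125.02 down [ 0.  0. -1.] w 19.65 F [ 2.1  2.7 -0.7] q [-0.42  0.57  1.54  0.    1.03  1.77]
```

Opening is 19.6 mm, so the flat is under a finger. I'll turn the shaft by −48° so the flat faces the key at about 7°.

```bash
python3 -m jog '0.6 0 0 0 0 0.105 0;0.6 0 0 0 0 0.105 0;0.6 0 0 0 0 0.105 0;0.6 0 0 0 0 0.105 0;0.6 0 0 0 0 0.105 0;0.6 0 0 0 0 0.105 0;0.6 0 0 0 0 0.105 0;0.6 0 0 0 0 0.105 0'
python3 -m jog '0.6 0 0 0 0 0 0;0.6 0 0 0 0 0 0;-1 0 0 0 0 0 0;-1 0 0 0 0 0 0;-1 0 0 0 0 0 0;-1 0 0 0 0 0 0;-1 0 0 0 0 0 0;-1 0 0 0 0 0 0'
python3 - <<'E'
from h import *
st(); w=snapshot("wrist"); cv2.imwrite("pics/w3.png",w["img"][:,:,::-1]); print(proj(w,[.5585,-.163,.115]))
plan((.5585,-.163,.23),-173,6)
E
```

```text
t: 5.45
tcp_pos: [0.5578, -0.1619, 0.1127]
ee_rot: [[-0.116, -0.001, -0.993], [0.993, 0.002, -0.116], [0.002, -1.0, 0.001]]
force: [0.0, 7.6, 2.7]
gripper_width: 0.0195
t: 6.45
tcp_pos: [0.5583, -0.1634, 0.1127]
ee_rot: [[-0.119, -0.0, -0.993], [0.993, -0.0, -0.119], [-0.0, -1.0, 0.0]]
force: [0.6, 0.2, -0.2]
gripper_width: 0.075
t 6.45 tcp [ 0.5583 -0.1634  0.1127] yaw -173.15 down [-0. -0. -1.] w 75.03 F [ 0.6  0.2 -0.2] q [-0.42  0.57  1.54 -0.    1.03  2.61]
[[261.6854 270.8752]]
from [ 0.5583 -0.1634  0.1127] -173.15074067660484
-1 0.01 -1.95 -0.0 0 -0.0004 0
-1 0.01 -1.95 -0.0 0 -0.0004 0
-1 0.01 -1.95 -0.0 0 -0.0004 0
-1 0.01 -1.95 -0.0 0 -0.0004 0
-1 0.01 -1.95 -0.0 0 -0.0004 0
-1 0.01 -1.95 -0.0 0 -0.0004 0
```

View pics/w3.png

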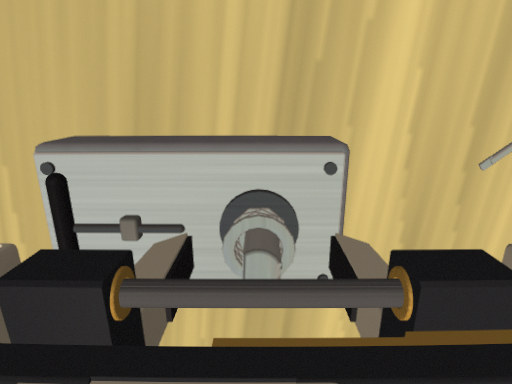

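```bash
python3 -m jog '-1 0 -1 0 0 0 0;-1 0 -2 0 0 0 0;-1 0 -2.5 0 0 0 0;-1 0 -2.5 0 0 0 0;-1 0 -2.5 0 0 0 0;-1 0 -2 0 0 0 0;-1 0 -1 0 0 0 0;-1 0 0 0 0 0 0'
python3 - <<'E'
from h import *
st(); w=snapshot("wrist"); cv2.imwrite("pics/w4.png",w["img"][:,:,::-1]); crop(w,"pics/w4c.png",200,150,320,240,6)
plan((.4385,.164,.21),-31,16)
E
```

```text
t: 7.5
tcp_pos: [0.5585, -0.1635, 0.2484]
ee_rot: [[-0.119, 0.001, -0.993], [0.993, -0.001, -0.119], [-0.001, -1.0, -0.001]]
force: [0.1, 0.4, -0.2]
gripper_width: 0.0919
t 7.5 tcp [ 0.5585 -0.1635  0.2484] yaw -173.15 down [ 0.001 -0.001 -1.   ] w 91.9 F [ 0.1  0.4 -0.2] q [-0.42  0.44  1.35 -0.    1.34  2.61]
from [ 0.5582 -0.1633  0.2475] -173.1473343950727
-1 2.12 0.23 0.5 0 -0.1551 0
-1 2.17 0.23 0.16 0 -0.1551 0
-1 2.17 0.23 -0.17 0 -0.1551 0
-1 2.12 0.23 -0.51 0 -0.1551 0
-1 2.02 0.23 -0.83 0 -0.1551 0
-1 1.86 0.23 -1.13 0 -0.1551 0
-1 1.67 0.23 -1.4 0 -0.1551 0
-1 1.43 0.23 -1.64 0 -0.1551 0
-1 1.16 0.23 -1.84 0 -0.1551 0
-1 0.86 0.23 -2.0 0 -0.1551 0
-1 0.54 0.23 -2.11 0 -0.1551 0
-1 0.21 0.23 -2.17 0 -0.1551 0
-1 -0.13 0.23 -2.17 0 -0.1551 0
-1 -0.46 0.23 -2.13 0 -0.1551 0
-1 -0.79 0.23 -2.03 0 -0.1551 0
-1 -1.09 0.23 -1.89 0 -0.1551 0
```

View pics/w4c.png

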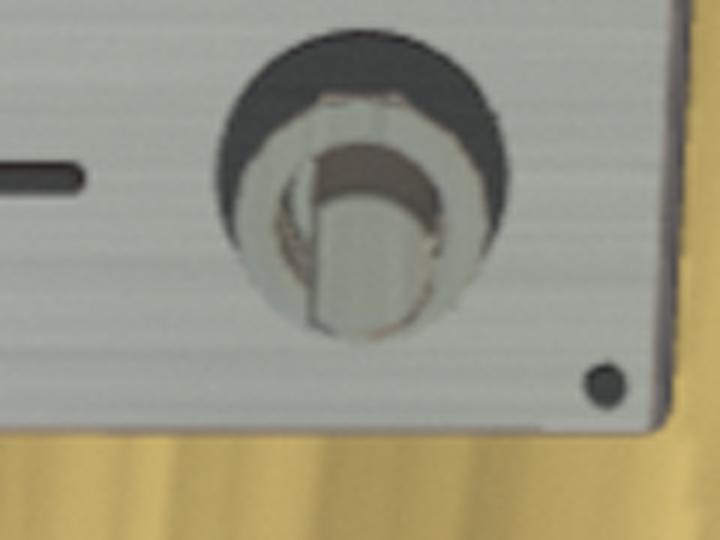

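View pics/w4.png

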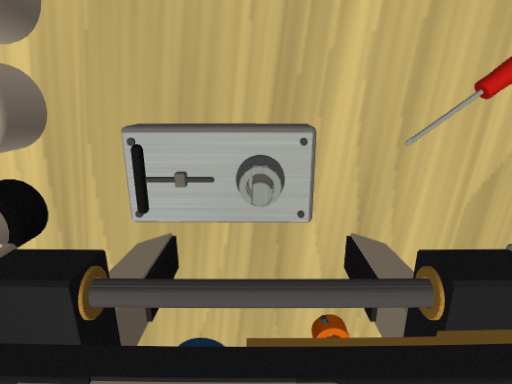

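The flat's edge is now vertical at crop x≈313 and faces left, straight at the key tip (85,178). On to the collar.

```bash
python3 -m jog '-1 2.1 0.2 0.5 0 -0.155 0;-1 2.2 0.2 0.2 0 -0.155 0;-1 2.2 0.2 -0.2 0 -0.155 0;-1 2.1 0.2 -0.5 0 -0.155 0;-1 2 0.2 -0.8 0 -0.155 0;-1 1.9 0.2 -1.1 0 -0.155 0;-1 1.7 0.2 -1.4 0 -0.155 0;-1 1.4 0.2 -1.6 0 -0.155 0'
python3 -m jog '-1 1.2 0.2 -1.8 0 -0.155 0;-1 0.9 0.2 -2 0 -0.155 0;-1 0.5 0.2 -2.1 0 -0.155 0;-1 0.2 0.2 -2.2 0 -0.155 0;-1 -0.1 0.2 -2.2 0 -0.155 0;-1 -0.5 0.2 -2.1 0 -0.155 0;-1 -0.8 0.2 -2 0 -0.155 0;-1 -1.1 0.2 -1.9 0 -0.155 0'
python3 - <<'E'
from h import *
st(); w=snapshot("wrist"); cv2.imwrite("pics/w5.png",w["img"][:,:,::-1]); print(proj(w,[.4385,.164,.03])); crop(w,"pics/w5c.png",200,100,320,190,6)
E
```

```text
t: 8.55
tcp_pos: [0.4967, 0.0006, 0.2306]
ee_rot: [[-0.979, -0.002, -0.205], [0.205, 0.0, -0.979], [0.002, -1.0, 0.0]]
force: [0.1, 0.1, -0.6]
gripper_width: 0.0917
t: 9.55
tcp_pos: [0.4369, 0.1641, 0.2147]
ee_rot: [[-0.511, -0.002, 0.859], [-0.859, -0.0, -0.511], [0.001, -1.0, -0.001]]
force: [-0.4, 0.0, -0.4]
gripper_width: 0.0919
t 9.55 tcp [0.4369 0.1641 0.2147] yaw -30.76 down [-0.002 -0.    -1.   ] w 91.89 F [-0.4  0.  -0.4] q [ 0.19  0.26  1.72 -0.    1.16  0.73]
[[261.6451 177.5594]]
```

View pics/w5.png

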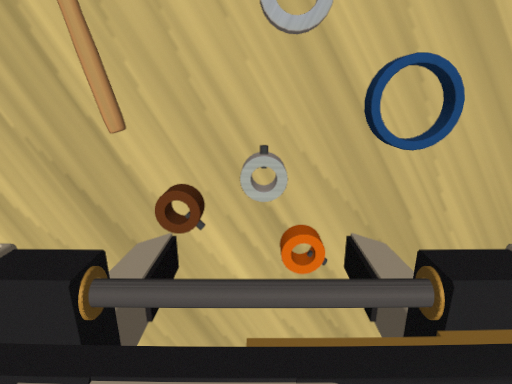

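View pics/w5c.png

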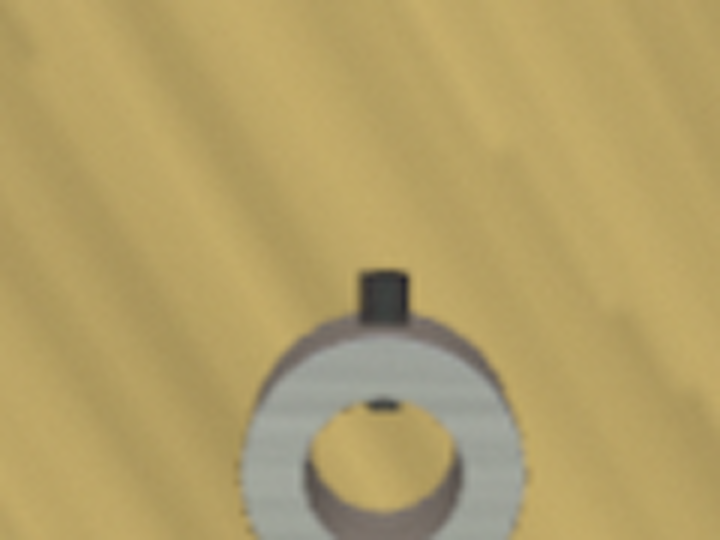

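Silver collar centred at about (264,178) with its screw straight up in the image at (264,150). The jaws already sit square to it. I'll refine its position.

```bash
python3 - <<'E'
from h import *
w=snapshot("wrist"); im=w["img"]; o=get_obs(); R=np.array(o["ee_rot"])
hsv=cv2.cvtColor(im,cv2.COLOR_RGB2HSV)
roi=np.zeros(im.shape[:2],np.uint8); roi[130:215,230:296]=1
m=((hsv[:,:,1]<45)&(hsv[:,:,2]>125)).astype(np.uint8)*roi
c=max(cv2.findContours(m,cv2.RETR_EXTERNAL,cv2.CHAIN_APPROX_NONE)[0],key=cv2.contourArea)
e=cv2.fitEllipse(c);print(e)
ctr=onz(w,e[0],.03);print('centre',ctr)
P=np.array([onz(w,p[0],.03) for p in c]);print('diam',P.ptp(0) if hasattr(P,'ptp') else np.ptp(P,0))
A=np.c_[2*P[:,:2],np.ones(len(P))];x=np.linalg.lstsq(A,(P[:,:2]**2).sum(1),rcond=None)[0];print('circle',x[:2],np.sqrt(x[2]+x[0]**2+x[1]**2))
d=((hsv[:,:,2]<75)).astype(np.uint8)*roi; d[163:]=0
v,u=np.nonzero(d); print('screw px',u.mean(),v.min(),v.max(),len(u))
tip=onz(w,(u.mean(),v.min()),.0185);print('tip',tip, 'dist',np.linalg.norm((tip-ctr)[:2]),'ang',np.degrees(np.arctan2(*(tip-ctr)[[1,0]])))
st()
plan((x[0],x[1],.024),-30.5,8)
E
```

```text
((265.38092041015625, 179.17713928222656), (45.598026275634766, 45.80146789550781), 94.95604705810547)
centre [0.4397 0.1626 0.03  ]
diam [0.0489 0.0494 0.    ]
circle [0.4394 0.1621] 0.024343888829282085
screw px 266.0 147 154 56
tip [0.4565 0.1899 0.0185] dist 0.03211675835895913 ang 58.449224748848316
t 9.65 tcp [0.4365 0.1647 0.2146] yaw -30.83 down [-0.003 -0.    -1.   ] w 92.13 F [-0.4 -0.2 -0.5] q [0.2  0.26 1.72 0.   1.16 0.73]
from [0.4365 0.1647 0.2146] -30.829723011001267
-1 0.01 2.38 0.05 0 -0.0007 0
-1 0.01 2.38 0.05 0 -0.0007 0
-1 0.01 2.38 0.05 0 -0.0007 0
-1 0.01 2.38 0.05 0 -0.0007 0
-1 0.01 2.38 0.05 0 -0.0007 0
-1 0.01 2.38 0.05 0 -0.0007 0
-1 0.01 2.38 0.05 0 -0.0007 0
-1 0.01 2.38 0.05 0 -0.0007 0
```

```bash
python3 - <<'E'
from h import *
w=snapshot("wrist"); Rt=rotyaw(np.radians(-30.8)); c=np.array([.4396,.1624,0])
for n,uv,z in(('orange',(303,243),.03),('brown',(180,205),.03)):
    print(n,Rt.T@(onz(w,uv,z)-c))
E
```

```text
orange [ 0.0741 -0.03    0.0436]
brown [ 0.0292 -0.03   -0.0909]
```

```bash
python3 -m jog '-0.45 0 1.9 0.1 0 0 0;-0.45 0 2.6 0.1 0 0 0;-0.45 0 2.6 0 0 0 0;-0.45 0 2.6 0.1 0 0 0;-0.45 0 2.6 0 0 0 0;-0.45 0 2.6 0.1 0 0 0;-0.45 0 2.6 0 0 0 0;-0.45 0 1.5 0 0 0 0'
python3 - <<'E'
from h import *
st()
plan((.4396,.1624,.024),-31,1)
E
```

```text
t: 10.7
tcp_pos: [0.4408, 0.1605, 0.0241]
ee_rot: [[-0.519, -0.002, 0.855], [-0.855, -0.001, -0.519], [0.002, -1.0, -0.001]]
force: [-0.7, 0.5, 0.1]
gripper_width: 0.0662
t 10.7 tcp [0.4408 0.1605 0.0241] yaw -31.26 down [-0.002 -0.001 -1.   ] w 66.2 F [-0.7  0.5  0.1] q [ 0.19  0.55  1.92 -0.    0.66  0.73]
from [0.4408 0.1605 0.0241] -31.25784364323607
-1 -0.11 0.01 -0.2 0 -0.0045 0
```

```bash
python3 -m jog '-0.45 -0.1 0.2 -0.2 0 0 0;0.3 0 0 0 0 0 0;0.3 0 0 0 0 0 0;0.3 0 0 0 0 0 0;0.3 0 0 0 0 0 0;0.3 0 0 0 0 0 0;0.3 0 0 0 0 0 0;0.3 0 0 0 0 0 0'
python3 - <<'E'
from h import *
st()
w=snapshot("wrist"); cv2.imwrite("pics/w6.png",w["img"][:,:,::-1])
E
```

```text
t: 11.7
tcp_pos: [0.4404, 0.1634, 0.0243]
ee_rot: [[-0.516, 0.001, 0.857], [-0.857, 0.0, -0.516], [-0.001, -1.0, 0.001]]
force: [-0.7, -1.6, 6.0]
gripper_width: 0.0498
t 11.7 tcp [0.4404 0.1634 0.0243] yaw -31.06 down [ 0.001  0.    -1.   ] w 49.83 F [-0.7 -1.6  6. ] q [ 0.19  0.55  1.93 -0.    0.66  0.73]
```

View pics/w6.png

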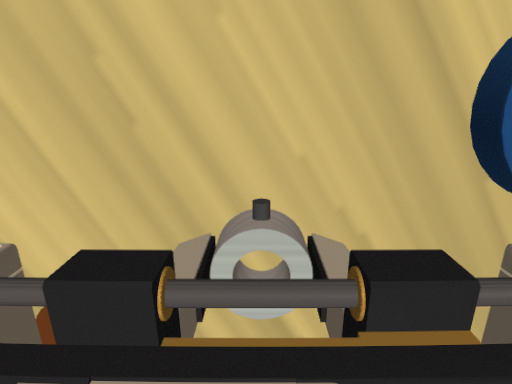

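Collar gripped: 49.8 mm opening, screw at (261,208), square to the jaws. Lifting.

```bash
python3 -m jog '0.3 0 -1 0 0 0 0;0.3 0 -2 0 0 0 0;0.3 0 -3 0 0 0 0;0.3 0 -3 0 0 0 0;0.3 0 -3 0 0 0 0;0.3 0 -3 0 0 0 0;0.3 0 -1.5 0 0 0 0;0.3 0 0 0 0 0 0'
python3 - <<'E'
from h import *
st()
w=snapshot("wrist"); cv2.imwrite("pics/w7.png",w["img"][:,:,::-1]);crop(w,"pics/w7c.png",190,170,330,275,5)
plan((.5585,-.163,.19),-83,16)
E
```

```text
t: 12.75
tcp_pos: [0.4403, 0.1635, 0.1898]
ee_rot: [[-0.516, 0.002, 0.857], [-0.857, 0.0, -0.516], [-0.002, -1.0, 0.002]]
force: [-0.3, -0.2, -2.9]
gripper_width: 0.0495
t 12.75 tcp [0.4403 0.1635 0.1898] yaw -31.05 down [ 0.002  0.    -1.   ] w 49.48 F [-0.3 -0.2 -2.9] q [ 0.19  0.3   1.75 -0.    1.09  0.73]
from [0.4397 0.1634 0.1888] -31.048376311986296
-1 1.36 -0.01 1.69 0 0.0567 0
-1 1.27 -0.01 1.76 0 0.0567 0
-1 1.17 -0.01 1.83 0 0.0567 0
-1 1.06 -0.01 1.89 0 0.0567 0
-1 0.95 -0.01 1.95 0 0.0567 0
-1 0.84 -0.01 2.0 0 0.0567 0
-1 0.72 -0.01 2.05 0 0.0567 0
-1 0.61 -0.01 2.08 0 0.0567 0
-1 0.49 -0.01 2.12 0 0.0567 0
-1 0.37 -0.01 2.14 0 0.0567 0
-1 0.25 -0.01 2.16 0 0.0567 0
-1 0.12 -0.01 2.17 0 0.0567 0
-1 -0.0 -0.01 2.17 0 0.0567 0
-1 -0.12 -0.01 2.17 0 0.0567 0
-1 -0.25 -0.01 2.16 0 0.0567 0
-1 -0.37 -0.01 2.14 0 0.0567 0
```

View pics/w7c.png

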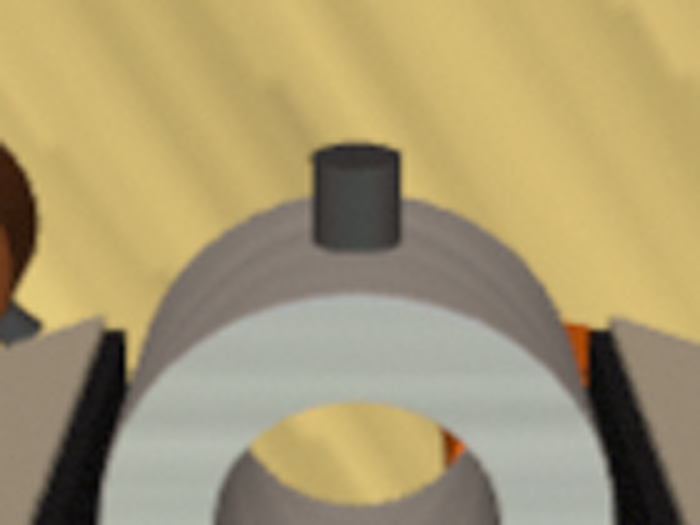

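```bash
python3 - <<'E'
from h import *
st()
o=get_obs();w=snapshot("wrist");R=rotyaw(np.radians(-31.05)); p=np.array([.4402,.1635,.1894])
C=lambda x,y:(190+(x+.5)/5-.5,170+(y+.5)/5-.5)
h=.006
for n,uv,z,off in(('rim',C(357,294),h,25),('bore',C(360,403),h,13.75),('screw',C(357,146),h-.0105,33.5),('screw2',C(357,250),h-.0105,25)):
    t=R.T@(onz(w,uv,p[2]+z)-p); print(n,t*1000,'-> cx',t[0]*1000+off)
E
```

```text
t 12.8 tcp [0.4397 0.1634 0.1888] yaw -31.05 down [ 0.  0. -1.] w 49.67 F [-0.5 -0.7 -2.8] q [ 0.19  0.3   1.76 -0.    1.09  0.73]
rim [-22.8593  -6.       0.4797] -> cx 2.140663315529739
bore [-11.8939  -6.       0.7529] -> cx 1.856143394293209
screw [-33.7169   4.5      0.4978] -> cx -0.21694061537620968
screw2 [-23.1071   4.5      0.4915] -> cx 1.8928934048414696
```

```bash
python3 - <<'E'
from h import *
w=snapshot("wrist");o=get_obs();R=rotyaw(np.radians(-31.05)); p=np.array([.4402,.1635,.1894])
oc=R.T@(np.array(w["origin"])-p); Rc=R.T@np.array(w["rotation"])
R4=rotyaw(np.radians(-173.15)); p4=np.array([.5584,-.1634,.248]); w4=dict(w,origin=p4+R4@oc,rotation=R4@Rc)
C=lambda x,y:(200+(x+.5)/6-.5,150+(y+.5)/6-.5)
f=lambda uv,z:(onz(w4,uv,z),R4.T@(onz(w4,uv,z)-p4)*1000)
for n,uv,z in(('far',C(370,190),.115),('near',C(365,340),.113),('near115',C(365,336),.115),('flat',C(313,260),.115),('right',C(437,262),.113),('washer',C(364,218),.091),('washL',C(238,218),.091),('washR',C(490,218),.091),('washfar',C(364,95),.091),('washnear',C(364,341),.091),('key',C(85,178),.06),('hole',C(363,175),.055)):
    print(n,*f(uv,z))
E
```

```text
far [ 0.5591 -0.1731  0.115 ] [ -9.6987 133.       0.4821]
near [ 0.557  -0.1492  0.113 ] [ 14.2557 135.      -0.2842]
near115 [ 0.5571 -0.1505  0.115 ] [ 12.9428 133.      -0.2794]
flat [ 0.5662 -0.1614  0.115 ] [  1.02   133.      -7.9971]
right [ 0.5477 -0.1627  0.113 ] [  1.9296 135.      10.5172]
washer [ 0.5587 -0.1623  0.091 ] [  1.0198 157.      -0.4662]
washL [ 0.5788 -0.1599  0.091 ] [  1.0049 157.     -20.7139]
washR [ 0.5386 -0.1647  0.091 ] [  1.0315 157.      19.7806]
washfar [ 0.5611 -0.1823  0.091 ] [-19.0493 157.      -0.44  ]
washnear [ 0.5563 -0.1416  0.091 ] [ 21.8798 157.      -0.4936]
key [ 0.6076 -0.1555  0.06  ] [  2.0148 188.     -49.7648]
hole [ 0.5588 -0.1606  0.055 ] [  2.7427 193.      -0.7254]
```

```bash
python3 - <<'E'
from h import *
plan((.5611,-.1618,.175),-83,16,start=((.4402,.1635,.1892),-31.05),g=.3)
E
```

```text
from [0.4402 0.1635 0.1892] -31.05
0.3 1.35 0.09 1.7 0 0.0567 0
0.3 1.25 0.09 1.77 0 0.0567 0
0.3 1.15 0.09 1.84 0 0.0567 0
0.3 1.05 0.09 1.9 0 0.0567 0
0.3 0.94 0.09 1.96 0 0.0567 0
0.3 0.82 0.09 2.01 0 0.0567 0
0.3 0.71 0.09 2.05 0 0.0567 0
0.3 0.59 0.09 2.09 0 0.0567 0
0.3 0.47 0.09 2.12 0 0.0567 0
0.3 0.35 0.09 2.14 0 0.0567 0
0.3 0.23 0.09 2.16 0 0.0567 0
0.3 0.11 0.09 2.17 0 0.0567 0
0.3 -0.02 0.09 2.17 0 0.0567 0
0.3 -0.14 0.09 2.16 0 0.0567 0
0.3 -0.26 0.09 2.15 0 0.0567 0
0.3 -0.38 0.09 2.14 0 0.0567 0
```

```bash
python3 -m jog '0.3 1.35 0 1.7 0 0.057 0;0.3 1.25 0 1.8 0 0.057 0;0.3 1.15 0 1.85 0 0.057 0;0.3 1.05 0 1.9 0 0.057 0;0.3 0.95 0 1.95 0 0.057 0;0.3 0.8 0 2 0 0.057 0;0.3 0.7 0 2.05 0 0.057 0;0.3 0.6 0 2.1 0 0.057 0'
python3 -m jog '0.3 0.45 0 2.1 0 0.057 0;0.3 0.35 0 2.15 0 0.057 0;0.3 0.25 0 2.15 0 0.057 0;0.3 0.1 0 2.15 0 0.057 0;0.3 0 0 2.15 0 0.057 0;0.3 -0.15 0 2.15 0 0.057 0;0.3 -0.25 0 2.15 0 0.055 0;0.3 -0.4 0 1.8 0 0.055 0'
python3 - <<'E'
from h import *
st();plan((.5611,-.1618,.165),-83,1)
w=snapshot("wrist"); cv2.imwrite("pics/w8.png",w["img"][:,:,::-1])
E
```

```text
t: 13.9
tcp_pos: [0.5003, -0.0001, 0.1875]
ee_rot: [[-0.841, -0.002, 0.54], [-0.54, 0.0, -0.841], [0.002, -1.0, -0.002]]
force: [-0.2, 0.6, -2.3]
gripper_width: 0.0498
t: 14.9
tcp_pos: [0.5603, -0.1598, 0.1886]
ee_rot: [[-0.993, -0.0, 0.117], [-0.117, -0.0, -0.993], [0.0, -1.0, 0.0]]
force: [-0.3, 0.3, -2.0]
gripper_width: 0.0499
t 14.9 tcp [ 0.5603 -0.1598  0.1886] yaw -83.3 down [-0. -0. -1.] w 49.87 F [-0.3  0.3 -2. ] q [-0.41  0.49  1.44 -0.    1.21  1.04]
from [ 0.5603 -0.1598  0.1886] -83.30442009699114
-1 -0.05 2.36 0.2 0 -0.0053 0
```

View pics/w8.png

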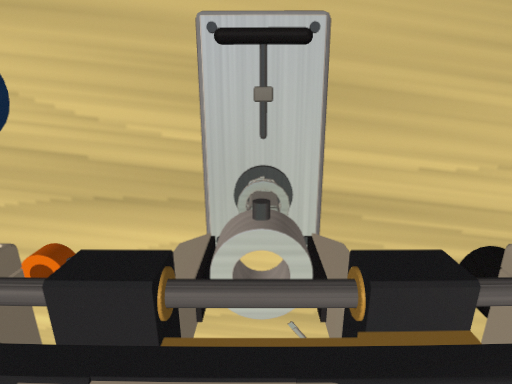

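Collar above the shaft: screw at (261,209), key and shaft on column ~263–264, which matches the 2 mm shift still to make. I'll shift and lower to just above the shaft.

```bash
python3 -m jog '0.3 -0.05 0.5 0.1 0 0 0;0.3 0 0.5 0.1 0 0 0;0.3 0 0.8 0 0 0 0;0.3 0 0.8 0 0 0 0;0.3 0 0.8 0 0 0 0;0.3 0 0.6 0 0 0 0;0.3 0 0.3 0 0 0 0;0.3 0 0 0 0 0 0'
python3 - <<'E'
from h import *
st();plan((.5611,-.1618,.14),-83,1)
w=snapshot("wrist"); cv2.imwrite("pics/w9.png",w["img"][:,:,::-1]);crop(w,"pics/w9c.png",190,170,330,275,5)
s=snapshot("scene");crop(s,"pics/s9.png",180,130,260,190,8)
E
```

```text
t: 15.95
tcp_pos: [0.5606, -0.1604, 0.1456]
ee_rot: [[-0.993, -0.0, 0.12], [-0.12, -0.0, -0.993], [0.0, -1.0, -0.0]]
force: [-0.4, 1.3, -1.8]
gripper_width: 0.0495
t 15.95 tcp [ 0.5606 -0.1604  0.1456] yaw -83.08 down [-0. -0. -1.] w 49.51 F [-0.4  1.3 -1.8] q [-0.41  0.54  1.5  -0.    1.11  1.04]
from [ 0.5606 -0.1604  0.1456] -83.08035030835539
-1 -0.04 0.56 0.15 0 -0.0014 0
```

View pics/w9c.png

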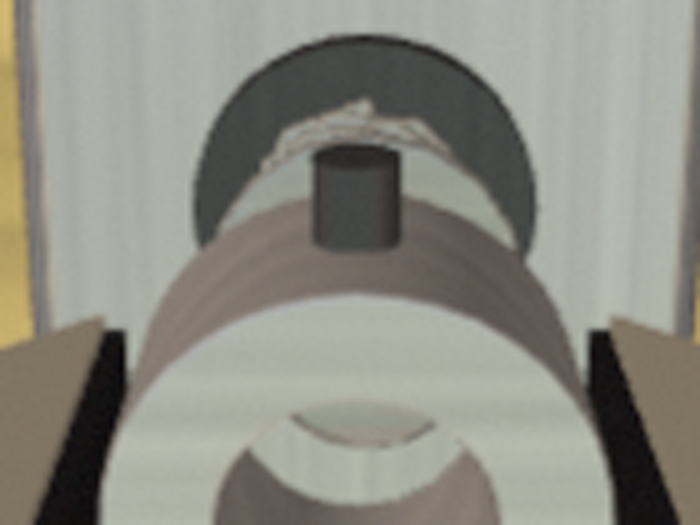

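View pics/s9.png

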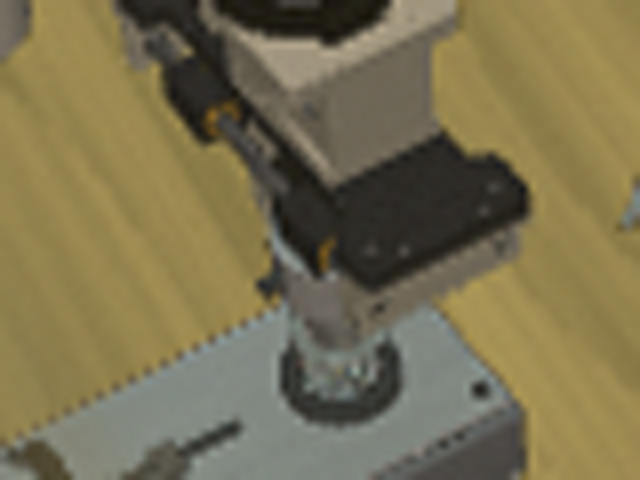

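```bash
python3 - <<'E'
from h import *
w=snapshot("wrist");o=get_obs();R=rotyaw(np.radians(-83.1)); p=np.array(o["tcp_pos"]);print(p,o["ee_rot"][0])
C=lambda x,y:(190+(x+.5)/5-.5,170+(y+.5)/5-.5)
for n,uv,z in(('edge',C(366,445),.115),('edgeL',C(292,413),.115),('edgeR',C(440,422),.115),('hole',C(366,40),.055),('washerfar',C(366,145),.091),('borefar',C(357,403),p[2]+.006)):
    print(n,R.T@(onz(w,uv,z)-p)*1000)
E
```

```text
[ 0.5608 -0.1605  0.146 ] [-0.9927  0.0006  0.1204]
edge [11.3336 31.0252  1.6648]
edgeL [ 7.075  31.0252 -7.1784]
edgeR [ 8.2768 31.0252 10.515 ]
hole [-24.2429  91.0252   1.9739]
washerfar [-18.9805  55.0252   1.7653]
borefar [-12.6551  -6.       0.5671]
```

```bash
python3 -m jog '0.3 0 0.1 0.13 0 0 0;0.3 0 0.2 0 0 0 0;0.3 0 0.2 0 0 0 0;0.3 0 0.2 0 0 0 0;0.3 0 0.2 0 0 0 0;0.3 0 0.2 0 0 0 0;0.3 0 0 0 0 0 0;0.3 0 0 0 0 0 0'
python3 - <<'E'
from h import *
st()
w=snapshot("wrist"); crop(w,"pics/w10c.png",190,170,330,275,5)
E
```

```text
t: 17.1
tcp_pos: [0.5608, -0.1616, 0.1348]
ee_rot: [[-0.993, 0.0, 0.121], [-0.121, -0.0, -0.993], [-0.0, -1.0, 0.0]]
force: [-0.5, -0.6, -1.8]
gripper_width: 0.0499
t 17.1 tcp [ 0.5608 -0.1616  0.1348] yaw -83.07 down [ 0. -0. -1.] w 49.86 F [-0.5 -0.6 -1.8] q [-0.41  0.55  1.51 -0.    1.08  1.04]
```

View pics/w10c.png

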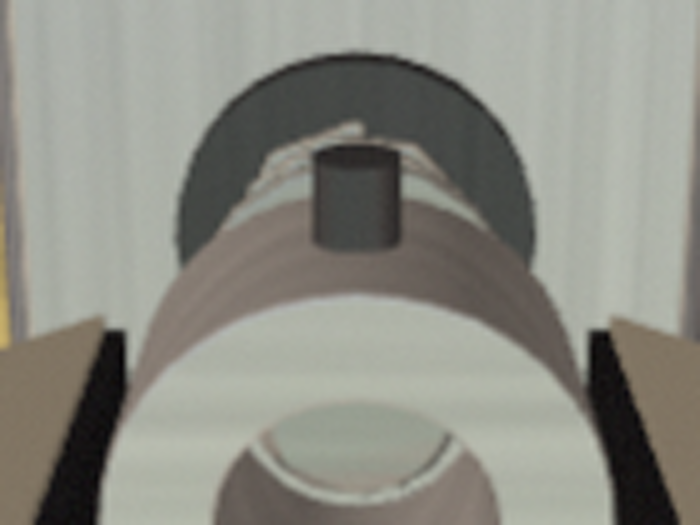

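Bore is over the shaft end, centred by columns, with no contact force. I'll carry on down to pass the screw tip.

```bash
python3 -m jog '0.3 0 0.2 0 0 0 0;0.3 0 0.2 0 0 0 0;0.3 0 0.15 0 0 0 0;0.3 0 0.15 0 0 0 0;0.3 0 0.15 0 0 0 0;0.3 0 0.15 0 0 0 0;0.3 0 0 0 0 0 0;0.3 0 0 0 0 0 0'
python3 - <<'E'
from h import *
st()
w=snapshot("wrist"); crop(w,"pics/w11c.png",190,170,330,275,5)
E
```

```text
t: 18.15
tcp_pos: [0.5608, -0.1617, 0.1248]
ee_rot: [[-0.993, 0.0, 0.12], [-0.12, -0.0, -0.993], [-0.0, -1.0, 0.0]]
force: [-1.0, -1.3, -2.0]
gripper_width: 0.0499
t 18.15 tcp [ 0.5608 -0.1617  0.1248] yaw -83.08 down [ 0. -0. -1.] w 49.93 F [-1.  -1.3 -2. ] q [-0.41  0.56  1.52 -0.    1.06  1.04]
```

View pics/w11c.png

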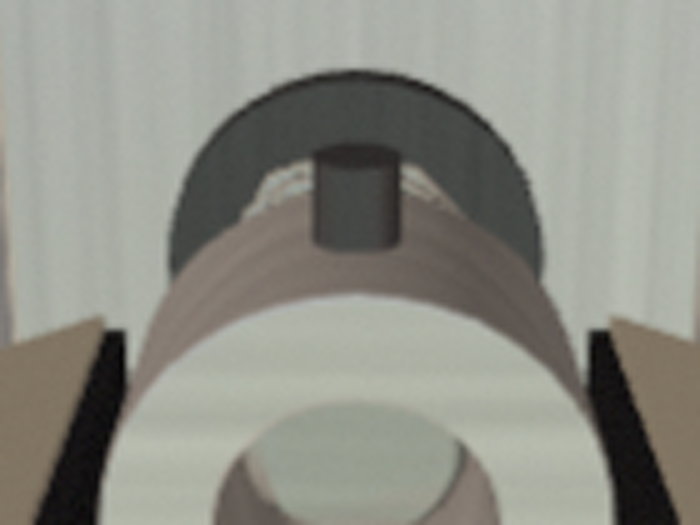

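```bash
python3 -m jog '0.3 0 0.15 0 0 0 0;0.3 0 0.15 0 0 0 0;0.3 0 0.15 0 0 0 0;0.3 0 0.15 0 0 0 0;0.3 0 0 0 0 0 0;0.3 0 0 0 0 0 0;0.3 0 0 0 0 0 0;0.3 0 0 0 0 0 0'
python3 - <<'E'
from h import *
st()
E
```

```text
t: 19.2
tcp_pos: [0.5608, -0.1616, 0.1188]
ee_rot: [[-0.993, 0.0, 0.121], [-0.121, -0.0, -0.993], [-0.0, -1.0, 0.0]]
force: [0.1, -0.6, -2.1]
gripper_width: 0.0494
t 19.2 tcp [ 0.5608 -0.1616  0.1188] yaw -83.08 down [ 0. -0. -1.] w 49.38 F [ 0.1 -0.6 -2.1] q [-0.41  0.57  1.52 -0.    1.05  1.04]
```

```bash
python3 -m jog '0.3 0 0.1 0 0 0 0;0.3 0 0.1 0 0 0 0;0.3 0 0.1 0 0 0 0;0.3 0 0.1 0 0 0 0;0.3 0 0.1 0 0 0 0;0.3 0 0.1 0 0 0 0;0.3 0 0 0 0 0 0;0.3 0 0 0 0 0 0'
python3 - <<'E'
from h import *
st()
w=snapshot("wrist"); crop(w,"pics/w12c.png",190,170,330,275,5)
E
```

```text
t: 20.2
tcp_pos: [0.5608, -0.1617, 0.1129]
ee_rot: [[-0.993, 0.0, 0.121], [-0.121, -0.0, -0.993], [-0.0, -1.0, 0.0]]
force: [-2.5, 0.3, 5.0]
gripper_width: 0.0498
t 20.2 tcp [ 0.5608 -0.1617  0.1129] yaw -83.08 down [ 0. -0. -1.] w 49.82 F [-2.5  0.3  5. ] q [-0.41  0.58  1.53 -0.    1.04  1.04]
```

View pics/w12c.png

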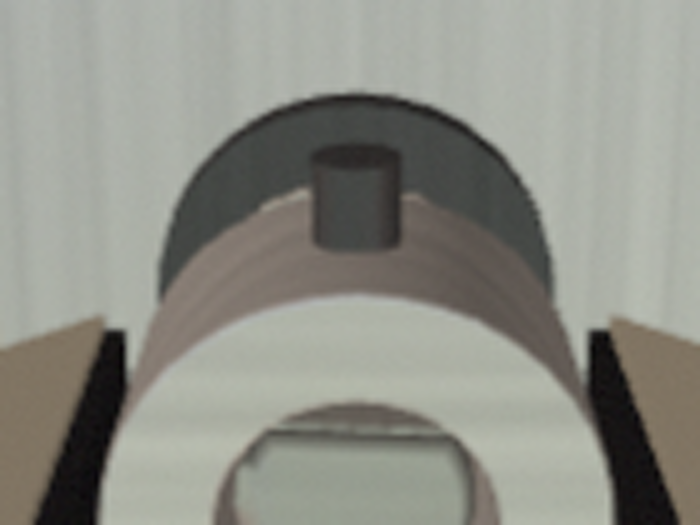

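The screw passed the flat and the spring is being felt: +7 N over the free reading. The contact step gives a reference for flush, so I'll back up in fine steps to find it, easing the sideways force too.

```bash
python3 -m jog '0.3 0.05 -0.05 0 0 0 0;0.3 0 -0.05 0 0 0 0;0.3 0 -0.05 0 0 0 0;0.3 0 -0.05 0 0 0 0;0.3 0 0 0 0 0 0;0.3 0 0 0 0 0 0;0.3 0 0 0 0 0 0;0.3 0 0 0 0 0 0'
python3 -c "from h import *;st()"
python3 -m jog '0.3 0 -0.05 0 0 0 0;0.3 0 0 0 0 0 0;0.3 0 0 0 0 0 0;0.3 0 0 0 0 0 0;0.3 0 0 0 0 0 0;0.3 0 0 0 0 0 0;0.3 0 0 0 0 0 0;0.3 0 0 0 0 0 0'
python3 -c "from h import *;st()"
```

```text
t: 21.25
tcp_pos: [0.5604, -0.1618, 0.1148]
ee_rot: [[-0.993, 0.0, 0.121], [-0.121, -0.0, -0.993], [-0.0, -1.0, 0.0]]
force: [1.7, 1.0, 3.4]
gripper_width: 0.0499
t 21.25 tcp [ 0.5604 -0.1618  0.1148] yaw -83.08 down [ 0. -0. -1.] w 49.94 F [1.7 1.  3.4] q [-0.41  0.57  1.53 -0.    1.04  1.04]
t: 22.25
tcp_pos: [0.5603, -0.1618, 0.1152]
ee_rot: [[-0.993, 0.0, 0.12], [-0.12, -0.0, -0.993], [-0.0, -1.0, 0.0]]
force: [2.1, -0.9, 3.2]
gripper_width: 0.0498
t 22.25 tcp [ 0.5603 -0.1618  0.1152] yaw -83.08 down [ 0. -0. -1.] w 49.76 F [ 2.1 -0.9  3.2] q [-0.41  0.57  1.53 -0.    1.04  1.04]
```

```bash
python3 -m jog '0.3 0 -0.05 0 0 0 0;0.3 0 0 0 0 0 0;0.3 0 0 0 0 0 0;0.3 0 0 0 0 0 0;0.3 0 0 0 0 0 0;0.3 0 0 0 0 0 0;0.3 0 0 0 0 0 0;0.3 0 0 0 0 0 0'
python3 -c "from h import *;st()"
python3 -m jog '0.3 0 -0.05 0 0 0 0;0.3 0 0 0 0 0 0;0.3 0 0 0 0 0 0;0.3 0 0 0 0 0 0;0.3 0 0 0 0 0 0;0.3 0 0 0 0 0 0;0.3 0 0 0 0 0 0;0.3 0 0 0 0 0 0'
python3 -c "from h import *;st()"
```

```text
t: 23.25
tcp_pos: [0.56, -0.1615, 0.1155]
ee_rot: [[-0.993, -0.001, 0.121], [-0.121, 0.0, -0.993], [0.001, -1.0, -0.0]]
force: [0.5, -0.2, -2.6]
gripper_width: 0.0501
t 23.25 tcp [ 0.56   -0.1615  0.1155] yaw -83.08 down [-0.001  0.    -1.   ] w 50.09 F [ 0.5 -0.2 -2.6] q [-0.41  0.57  1.53  0.    1.04  1.04]
t: 24.25
tcp_pos: [0.5603, -0.1617, 0.1162]
ee_rot: [[-0.993, -0.0, 0.12], [-0.12, -0.0, -0.993], [0.0, -1.0, 0.0]]
force: [0.4, -0.3, -2.0]
gripper_width: 0.0497
t 24.25 tcp [ 0.5603 -0.1617  0.1162] yaw -83.08 down [-0. -0. -1.] w 49.72 F [ 0.4 -0.3 -2. ] q [-0.41  0.57  1.53 -0.    1.04  1.04]
```

Contact is at TCP z ≈ 0.1154, so flush is at ≈ 0.1094. Pressing down 6.8 mm.

```bash
python3 -m jog '0.3 0 0.1 0 0 0 0;0.3 0 0.12 0 0 0 0;0.3 0 0.12 0 0 0 0;0.3 0 0.12 0 0 0 0;0.3 0 0.12 0 0 0 0;0.3 0 0.1 0 0 0 0;0.3 0 0 0 0 0 0;0.3 0 0 0 0 0 0'
python3 - <<'E'
from h import *
st()
w=snapshot("wrist"); st();crop(w,"pics/w13c.png",190,190,330,295,5)
s=snapshot("scene");st();crop(s,"pics/s13.png",180,130,260,190,8); t=snapshot("top"); cv2.imwrite("pics/t13.png",t["img"][:,:,::-1])
st()
E
```

```text
t: 25.25
tcp_pos: [0.5604, -0.1617, 0.1097]
ee_rot: [[-0.993, 0.0, 0.121], [-0.121, -0.0, -0.993], [-0.0, -1.0, 0.0]]
force: [-1.4, 0.3, 5.6]
gripper_width: 0.0493
t 25.25 tcp [ 0.5604 -0.1617  0.1097] yaw -83.08 down [ 0. -0. -1.] w 49.34 F [-1.4  0.3  5.6] q [-0.41  0.58  1.53 -0.    1.03  1.04]
t 25.3 tcp [ 0.5604 -0.1618  0.1097] yaw -83.08 down [ 0. -0. -1.] w 49.47 F [-1.4  1.5  4.1] q [-0.41  0.58  1.53 -0.    1.03  1.04]
t 25.35 tcp [ 0.5604 -0.1617  0.1097] yaw -83.08 down [ 0. -0. -1.] w 49.83 F [-2.5 -0.   5.8] q [-0.41  0.58  1.53 -0.    1.03  1.04]
t 25.4 tcp [ 0.5603 -0.1617  0.1097] yaw -83.08 down [ 0. -0. -1.] w 49.66 F [-2.   1.4  4.5] q [-0.41  0.58  1.53 -0.    1.03  1.04]
```

View pics/w13c.png

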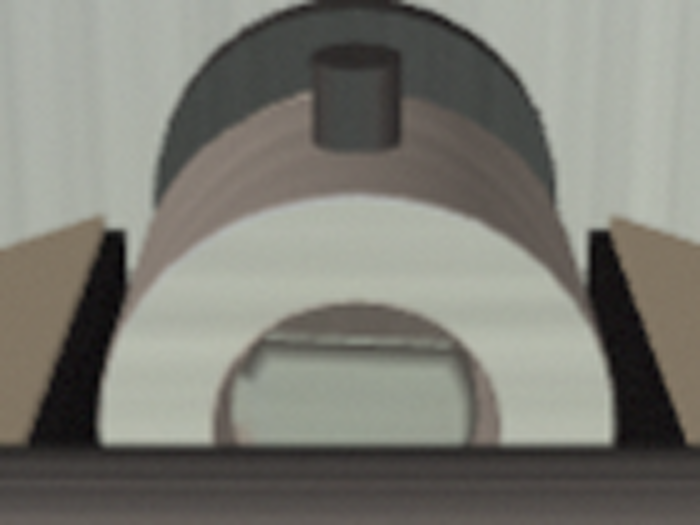

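View pics/s13.png

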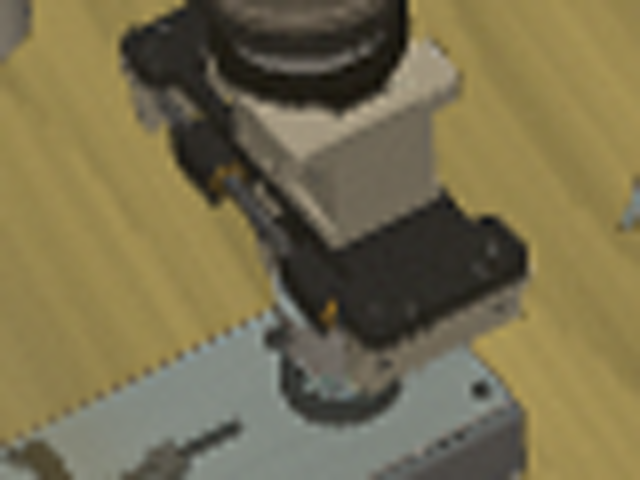

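View pics/t13.png

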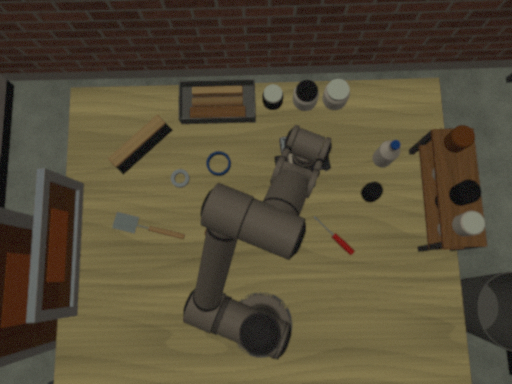

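Grip hasn't slipped: rim and screw sit at the same pixels as after the lift. Height is 0.3 mm above flush, so I'll make one small correction and check the neighbours.

```bash
python3 -m jog '0.3 0 0.03 0 0 0 0;0.3 0 0 0 0 0 0;0.3 0 0 0 0 0 0;0.3 0 0 0 0 0 0;0.3 0 0 0 0 0 0;0.3 0 0 0 0 0 0;0.3 0 0 0 0 0 0;0.3 0 0 0 0 0 0'
python3 - <<'E'
from h import *
st()
s=snapshot("scene"); cv2.imwrite("pics/s14.png",s["img"][:,:,::-1]);st()
import pickle; s0,_=pickle.load(open("s0.pkl","rb"))
d=np.abs(s["img"].astype(int)-s0["img"]).max(2)>40
for n,(u,v) in dict(orange=(288,217),brown=(331,233),tape=(252,263),spacer=(292,298),jar=(212,122),bottle=(172,118),driver=(268,132),knife=(370,300)).items(): print(n,d[v-12:v+12,u-12:u+12].sum())
E
```

```text
t: 26.4
tcp_pos: [0.5604, -0.1617, 0.1094]
ee_rot: [[-0.993, 0.0, 0.121], [-0.121, -0.0, -0.993], [-0.0, -1.0, 0.0]]
force: [-2.0, 0.9, 5.4]
gripper_width: 0.0504
t 26.4 tcp [ 0.5604 -0.1617  0.1094] yaw -83.08 down [ 0. -0. -1.] w 50.38 F [-2.   0.9  5.4] q [-0.41  0.58  1.53 -0.    1.03  1.04]
t 26.45 tcp [ 0.5604 -0.1618  0.1094] yaw -83.08 down [ 0. -0. -1.] w 49.81 F [-2.   0.6  5.5] q [-0.41  0.58  1.53 -0.    1.03  1.04]
orange 0
brown 0
tape 0
spacer 0
jar 250
bottle 0
driver 0
knife 0
```

View pics/s14.png

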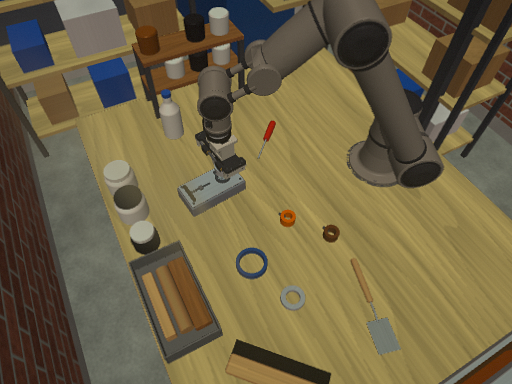

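The other things are unmoved. The jar's pixels differ only because the gripper hides it; the top view shows it at (372,191) as before. TCP is at 0.1094 m with about 7.5 N on the spring, so I'm handing in.

```bash
python3 -c "
from h import *
job_done(); st()"
```

```text
the job is handed in; nothing more can be done
the job is handed in; nothing more can be done
```

I turned the shaft until its flat faced the hex key, fitted the collar with its screw on the flat, and handed the job in at about 26.5 s with the collar still held pressed down.

- **Flat:** The fingers read 19.6 mm across the shaft (20 mm across the flat, 24 mm elsewhere). I turned the shaft 48° in that grip, and the wrist picture then showed the flat facing the key.
- **Collar:** I gripped the silver collar square to its screw and lowered it over the shaft. The screw passed the shaft's end with no vertical resistance, pointing at the key at about 7°, the unit's own angle.
- **Pressed flush:** The spring's first contact came at a tool height of about 115.4 mm, so flush is about 109.4 mm; the last reading was 109.4 mm. The push was about 7.5 N, where about 8 N is expected. Pictures before the final 0.3 mm press showed no slip in the grip.
- **Other things on the bench:** The scene picture showed no change at seven of the eight bystanders and look-alikes I compared. The gripper hid the ink jar there, but the top view has it where it was. I checked the squeegee only by eye, and it looked unmoved.

Two checks were not clean:
- A small steady sideways force of about 2 N remains at the collar. I took it to be washer friction or light touching of the bore.
- The last wrist picture suggested the collar sits 1–2 mm off centre within its play. It did not give a sharp check of flushness, so that rests on the contact height, the known grip height and the spring force.

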